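Move the glaze row to match the test tiles

ROBOT

A 6-joint arm with a two-finger parallel gripper is mounted at the origin on a cart in front of the work surface, level with it; the furniture and walls round the work are solid. World frame = base frame: x ahead of the robot, y to its left, z up, the work surface at z = 0. Lengths are in m, angles in rad, forces in N, time in s.
With the tool pointing down it reaches from about 0.275 to 0.725 m from the base axis. Payload 5.6 kg.
Tool frame: the origin (TCP) lies at the very end of the fingers, on their centre line; the grasp point (between the pads) lies 19 mm behind it; x points along the fingers, y is the direction in which the jaws open and shut, and the axes are right-handed (so a half turn about x gives the same grasp; the last joint's range is limited). The gripper opens to 85 mm and grips with 20 to 120 N. Pads are 22 mm wide; open, the fingers measure 114 mm over their backs; the gripper's body (76 mm by 85 mm) begins 54 mm behind the grasp point. The pads swing forward as they close: fully open they stand 13 mm farther back than shut.
Start: joints at [1.5, 0.255, 0.108, 0, -1.424, -0.285], TCP at [0.192, 0.516, 0.231] pointing down, gripper open.
Joint ranges: [-2.95, 2.95], [-1.21, 1.97], [-1.09, 1.5], [-2.87, 1.71], [-2.94, -0.07], [-3.05, 3.05]. Speed limits (rad/s): [2.57, 2.57, 3.14, 3.14, 3.14, 3.14].

INTERFACE

Orientations are given as a 3x3 rotation matrix whose columns are the frame's x, y, z axes.
In Python, from rig import status, viewer, ticket gives the robot as it stands.
- The arm moves only by the tool servo_tool, never from a script. Its argument "targets" is a list of rows, each an object of numbers: "tx", "ty", "tz": the shift along the world's x, y, z in m; "roll": the turn about the world's z in degrees; "hand": the opening, from -1 (shut) to 1 (fully open), so that 0 is half open. In form: [{"tx": .., "ty": .., "tz": .., "roll": .., "hand": ..}, ...]. A call has 1 to 20 rows; each row shifts and turns the pose as measured when the row begins; what a row does not reach is not made up. A row lasts 1/8 s, in which the tool goes at most 62.5 mm and 10.7 degrees, less where a joint would pass 70% of its speed; a pose out of reach is approached as far as the arm can. A call with a gripper value outside its range is refused whole. The fingers move at their own pace and stop on an object; "newtons" is the grip in N (left out, the last holds). Time passes only in rows, so rows that do not move let the fingers close. It gives the time, the measured TCP pose, the force and the opening at its end, in the units of the state.
- status.state(): the state, without advancing time (a new reading comes with each control period).
- viewer.camera(name): name is "scene" or "top" or "wrist"; returns the picture (384x512x3 uint8, red, green, blue); there is no depth.
- viewer.camera_info(name): a dict with "fov_y" (degrees; the focal length in pixels is half the picture's height over the tangent of half this angle, whatever the lens; pixels are square), "cx", "cy" (the principal point, pixels), "k1" (the pictures are not rectified: a ray, as slopes to the right and down, at radius r is drawn at 1 + k1 r^2 times it, then the intrinsics apply), "extrinsics" (4x4, takes a point from world to camera coordinates); the wrist camera has in their place "T_tool_cam" (4x4, takes a point from camera to tool coordinates, whose origin is the TCP and whose axes are the tool frame's). Camera axes: x right, y down, z forward; pixel columns grow to the right and rows downward; lengths in m; the calibration is good to about 2 mm. A picture is of the moment at which its call begins: read the wrist's pose just before it. camera_info takes no time and is no camera call.
- ticket.close_job(): hands the job in, once; it reports no verdict.
Trained networks look in the newest picture that a camera, given by its name, has taken for a name from the list of things; names that differ only in an ending like _2 or _b are one class to them, and where a whole thing is asked for, a point or a joint stands for the part that bears it (a point fixed in the world has none). Each returns a list of dicts, best first, with "score" (0 to 1); they miss things now and then, are a little off and sometimes report something else, mostly with a low value. They report only what shows in the picture. A call takes as long as a camera call.
- viewer.search_frame(name, camera): "location" ([x, y, z] in m, in world coordinates, good to about 4 mm: the middle of the surface that is visible of it).
- viewer.outline_of(name, camera): "pixels" (384x512 bool, what is visible of it).
- viewer.landmark_of(name, camera): "location" ([x, y, z] in m, in world coordinates, good to about 4 mm: a listed point, or the origin of a listed thing).
The state is a dict: "t": time; "qpos": joint angles; "joint_velocities": joint speeds; "effort": joint torques, N m; "tcp_pos": TCP position; "orientation": TCP orientation; "force": force on the tool from outside, world axes, zero at the start; "wrist_torque": the same for the moment, N m; "opening": opening from 0.0 (shut) to 1.0 (fully open).
Only numpy, scipy, OpenCV 4.12 (cv2) and the standard library are available. Lean on these libraries where they do the work, as an engineer would, in place of code of your own. Each camera call takes 0.05 s, during which the arm holds its last target. There are 200 camera calls.

TASK

Move the three glaze pots from the dark rack to the pale rack, so that they stand in the order of the test tiles there: each pot upright in the bay behind the tile of its own colour. Keep the pots upright all the way and do not disturb the clay bowl drying on the wheel.

Things in the scene. Friction and masses are not known exactly. Their poses are not given: they have to be found in the camera images.
- source_rack: dark wooden pot rack, fixed, 98 x 278 mm, on the robot's right: a 12 mm board with a row of three square fenced bays (82 mm inside, floor 12 mm above the table, fences to 23 mm above the table, 8 mm thick). Origin: centre of its underside. Its y axis runs along the row; the bay centres lie at y = -90, 0 and +90 mm, x = 0.
- target_rack: pale wooden pot rack, fixed, 146 x 278 mm, on the robot's left: like the dark rack (same three bays, floor 12 mm above the table, fences to 23 mm), but with a ledge along its front (-x, robot side) on which three colour test tiles lie, one before each bay. Origin: centre of the underside of the board. y runs along the row; bay centres at x = +24 mm, y = -90, 0, +90 mm; tiles at x = -49 mm, same y.
- pink_pot: closed white plastic glaze pot with a pink band and a pink round dab, 38 mm across, on its white lid; upright cylinder, 61 mm across and 73 mm high, 0.15 to 0.35 kg, can be gripped round the lid or body. Origin: centre of its underside, z up along the pot; its yaw means nothing. Starts in one bay of the dark rack.
- yellow_pot: closed white plastic glaze pot with a yellow band and a yellow round dab, 38 mm across, on its white lid; upright cylinder, 60 mm across and 69 mm high, 0.15 to 0.35 kg, can be gripped round the lid or body. Origin: centre of its underside, z up along the pot; its yaw means nothing. Starts in one bay of the dark rack.
- green_pot: closed white plastic glaze pot with a green band and a green round dab, 38 mm across, on its white lid; upright cylinder, 63 mm across and 89 mm high, 0.15 to 0.35 kg, can be gripped round the lid or body. Origin: centre of its underside, z up along the pot; its yaw means nothing. Starts in one bay of the dark rack.
- pink_tile: pink glazed test tile, 36 x 60 x 8 mm, fixed flat on the ledge of the pale rack. Origin: centre of its underside, 12 mm above the table. Axes parallel to the pale rack's: x points from the tile to the bay it marks, whose centre lies at x = +73 mm, y = 0 of the tile, floor at the height of the tile's origin.
- yellow_tile: yellow glazed test tile, 36 x 60 x 8 mm, fixed flat on the ledge of the pale rack. Origin: centre of its underside, 12 mm above the table. Axes parallel to the pale rack's: x points from the tile to the bay it marks, whose centre lies at x = +73 mm, y = 0 of the tile, floor at the height of the tile's origin.
- green_tile: green glazed test tile, 36 x 60 x 8 mm, fixed flat on the ledge of the pale rack. Origin: centre of its underside, 12 mm above the table. Axes parallel to the pale rack's: x points from the tile to the bay it marks, whose centre lies at x = +73 mm, y = 0 of the tile, floor at the height of the tile's origin.
- pinch_bowl: small unfired clay bowl, 68 mm across, 36 mm high, loose on the round banding wheel between the racks (bowl rim about 140 mm above the table); not to be disturbed. Origin: centre of its underside.

How it is judged:
At the end, for the whole second after the job is handed in: Each pot stands on the floor of the bay marked by the tile of its colour: its centre within 15 mm of the bay's centre along and across the row, height within 5 mm of the bay floor, tilt under 0.1 rad, at rest (x of pink_pot in the frame of pink_tile between 0.058 and 0.088 m and y of pink_pot in the frame of pink_tile between -0.015 and 0.015 m and z of pink_pot in the frame of pink_tile between -0.004 and 0.005 m and angle between each of pink_pot, yellow_pot, green_pot's own z axis and vertical below 0.1 rad and linear speed of each of pink_pot, yellow_pot, green_pot below 0.02 m/s and angular speed of each of pink_pot, yellow_pot, green_pot below 0.2 rad/s and x of yellow_pot in the frame of yellow_tile between 0.058 and 0.088 m and y of yellow_pot in the frame of yellow_tile between -0.015 and 0.015 m and z of yellow_pot in the frame of yellow_tile between -0.004 and 0.005 m and x of green_pot in the frame of green_tile between 0.058 and 0.088 m and y of green_pot in the frame of green_tile between -0.015 and 0.015 m and z of green_pot in the frame of green_tile between -0.004 and 0.005 m); the robot touches nothing.
It fails at once if a pot is tipped over (more than 0.6 rad) (angle between any of pink_pot, yellow_pot, green_pot's own z axis and vertical above 0.6 rad).
It fails at once if the clay bowl is moved by more than 20 mm (distance of pinch_bowl from where it was at the start of the episode above 0.02 m).
It also fails if it takes over 102 s, if anything falls off the work surface, if the arm or the gripper's body presses on something with over 40 N, if the wrist force passes 120 N, or if a joint passes its speed limit or range.

## Working session

There is one attempt and no reset: what is moved stays moved. The work goes in short steps, Python scripts to look and compute and a tool call to move; the robot and the scene stay as the last step left them, time stands still between calls to the robot, and variables do not carry over. Pictures are saved under pics/ and viewed, about 12 in all and at most 16, crops included, and the job is handed in when it is done.

Besides the shell and the picture viewer there is one more tool, called after "Request:" as name(argument=value, ...) on one line, values as JSON. servo_tool: Moves the arm, as the interface text tells. Its arguments: {"type":"object","properties":{"targets":{"type":"array"},"newtons":{"type":"number"}},"required":["targets"]}

```bash
mkdir -p pics
cat > h.py <<'E'
import numpy as np, cv2
from rig import status, viewer, ticket
def snap(n,f):
    im=viewer.camera(n); cv2.imwrite('pics/'+f,im[:,:,::-1]); return im
E
python3 - <<'E'
from h import *
s=status.state(); print(s)
for c in('scene','top','wrist'): print(c,viewer.camera_info(c))
a=snap('scene','a.png'); b=snap('top','b.png')
N=['pink_pot','yellow_pot','green_pot','pink_tile','yellow_tile','green_tile','source_rack','target_rack','pinch_bowl']
for n in N:
  for c in('scene','top'):
    for r in viewer.landmark_of(n,c)[:2]: print(n,c,'L',np.round(r['location'],3),round(r['score'],2))
print(status.state()['t'])
E
```

```text
{'t': 0.0, 'qpos': array([ 1.49957030e+00,  2.55754246e-01,  1.07020304e-01, -4.88838090e-04,
       -1.42387442e+00, -2.84589494e-01]), 'joint_velocities': array([-0.00096016,  0.00069083,  0.00011741, -0.00112593, -0.0002866 ,
       -0.00127167]), 'effort': array([-1.58673138e-03, -3.86624730e+01,  2.37937242e+01,  5.36470145e+00,
       -6.19676895e-03,  4.52025457e-07]), 'tcp_pos': array([0.19136896, 0.51511898, 0.23039605]), 'orientation': array([[-6.11299048e-04, -3.48421834e-01, -9.37337640e-01],
       [-1.77300836e-03, -9.37335965e-01,  3.48422367e-01],
       [-9.99998241e-01,  1.87489773e-03, -4.47622406e-05]]), 'force': array([ 0.33919152, -1.03935111, -0.53333396]), 'wrist_torque': array([ 0.027127  , -0.01826821,  0.02483651]), 'opening': 1.0039889157600783}
scene {'fov_y': 56.54957892131456, 'cx': 247.9554779807862, 'cy': 188.78301332766668, 'k1': 0.015141718169700308, 'extrinsics': array([[-0.65121145, -0.75876054, -0.01435592,  0.30727141],
       [-0.55976378,  0.49302251, -0.66602802,  0.34089974],
       [ 0.51243357, -0.42568915, -0.74578857,  0.75838485],
     
[... 1180 characters left out ...]
 L [ 0.402 -0.334  0.012] 0.68
green_pot top L [ 0.482 -0.089  0.097] 0.43
pink_tile scene L [0.506 0.282 0.013] 0.67
pink_tile top L [0.505 0.28  0.009] 0.51
yellow_tile scene L [0.482 0.192 0.012] 0.53
yellow_tile top L [0.486 0.194 0.013] 0.55
green_tile scene L [0.465 0.106 0.011] 0.71
green_tile top L [0.462 0.107 0.012] 0.5
source_rack scene L [ 0.492 -0.345 -0.003] 0.67
source_rack scene L [ 0.581 -0.363  0.01 ] 0.41
source_rack top L [ 0.494 -0.347  0.   ] 0.77
source_rack top L [0.466 0.105 0.01 ] 0.39
target_rack scene L [0.53  0.178 0.003] 0.62
target_rack top L [0.534 0.182 0.001] 0.88
pinch_bowl scene L [ 0.482 -0.092  0.098] 0.72
pinch_bowl top L [ 0.488 -0.093  0.096] 0.95
1.0
```

View pics/a.png

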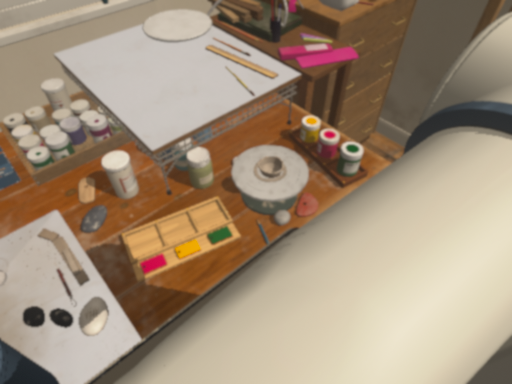

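View pics/b.png

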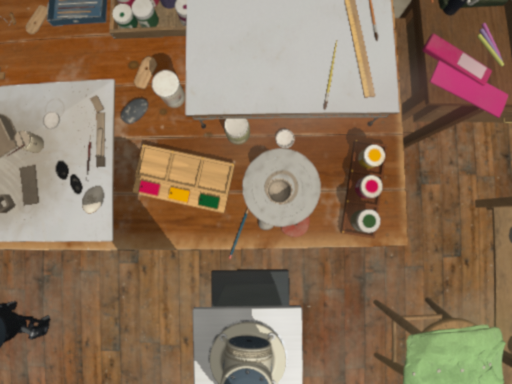

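The pots stand in the dark rack at the right, ordered yellow, pink, green from far to near (top: 374,155; 372,186; 368,221). The tiles are pink, yellow, green from left to right (top: 149,188; 179,195; 208,200). The bowl is on the wheel at (280,188). The networks agree with both pictures. There is a raised board behind (corner at top 186,115 and 399,115), so I'll check its height before moving.

```bash
cat >> h.py <<'E'
def ray(n,uv):
    i=viewer.camera_info(n); f=192/np.tan(np.radians(i['fov_y']/2))
    K=np.array([[f,0,i['cx']],[0,f,i['cy']],[0,0,1]])
    p=cv2.undistortPoints(np.array([[uv]],float),K,np.array([i['k1'],0,0,0,0]))[0,0]
    if n=='wrist':
        s=status.state(); T=np.eye(4); T[:3,:3]=s['orientation']; T[:3,3]=s['tcp_pos']; T=T@i['T_tool_cam']
    else: T=np.linalg.inv(i['extrinsics'])
    d=T[:3,:3]@np.r_[p,1]; return T[:3,3],d/np.linalg.norm(d)
def tri(*rs):
    A=sum(np.eye(3)-np.outer(d,d) for o,d in rs); b=sum((np.eye(3)-np.outer(d,d))@o for o,d in rs)
    return np.linalg.solve(A,b)
def atz(o,d,z): return o+d*(z-o[2])/d[2]
E
python3 - <<'E'
from h import *
for a,b in [((152,148),(186,114)),((299,75),(399,113)),((311,121),(374,155)),((328,137),(372,186)),((351,150),(368,221)),((271,164),(280,187))]:
    p=tri(ray('scene',a),ray('top',b)); print(np.round(p,3))
# axes from landmarks
S=np.array([[.4,-.3345],[.4955,-.35],[.5785,-.362]]); T=np.array([[.4635,.1065],[.484,.193],[.5055,.281]])
d=S[2]-S[0];print('src',np.degrees(np.arctan2(*d[::-1])),np.linalg.norm(d))
d=T[2]-T[0];print('tgt',np.degrees(np.arctan2(*d[::-1])),np.linalg.norm(d))
E
```

```text
[0.673 0.138 0.202]
[ 0.675 -0.397  0.191]
[ 0.581 -0.364  0.082]
[ 0.497 -0.356  0.072]
[ 0.4   -0.335  0.096]
[ 0.491 -0.098  0.127]
src -8.758221992857655 0.1806059245982811
tgt 76.4670173283011 0.1794832861299347
```

Request:
servo_tool(targets=[{"tx": 0.01, "ty": -0.02, "tz": 0.03, "roll": -8.4, "hand": 1}, {"tx": 0.01, "ty": -0.02, "tz": 0.03, "roll": -8.4, "hand": 1}, {"tx": 0.02, "ty": -0.045, "tz": 0.02, "roll": -8.4, "hand": 1}, {"tx": 0.02, "ty": -0.045, "tz": 0.01, "roll": -8.4, "hand": 1}, {"tx": 0.02, "ty": -0.045, "tz": 0, "roll": -8.4, "hand": 1}, {"tx": 0.02, "ty": -0.045, "tz": 0, "roll": -8.4, "hand": 1}, {"tx": 0.02, "ty": -0.045, "tz": 0, "roll": -8.4, "hand": 1}, {"tx": 0.02, "ty": -0.045, "tz": 0, "roll": -8.4, "hand": 1}, {"tx": 0.01, "ty": -0.045, "tz": 0, "roll": -8.4, "hand": 1}, {"tx": 0.01, "ty": -0.045, "tz": 0, "roll": -8.4, "hand": 1}, {"tx": 0.01, "ty": -0.045, "tz": 0, "roll": -8.4, "hand": 1}, {"tx": 0.01, "ty": -0.045, "tz": 0, "roll": -8.4, "hand": 1}, {"tx": 0.01, "ty": -0.045, "tz": 0, "roll": -8.4, "hand": 1}, {"tx": 0.01, "ty": -0.045, "tz": 0, "roll": -8.4, "hand": 1}, {"tx": 0.01, "ty": -0.045, "tz": 0, "roll": -8.4, "hand": 1}, {"tx": 0.01, "ty": -0.045, "tz": 0, "roll": -8.4, "hand": 1}, {"tx": 0.01, "ty": -0.045, "tz": 0, "roll": -8.4, "hand": 1}, {"tx": 0.01, "ty": -0.045, "tz": 0, "roll": -8.4, "hand": 1}, {"tx": 0.01, "ty": -0.045, "tz": 0, "roll": -8.4, "hand": 1}, {"tx": 0.01, "ty": -0.045, "tz": 0, "roll": -8.4, "hand": 1}], newtons=40)

```text
t: 3.5
tcp_pos: [0.4542, -0.3619, 0.3255]
orientation: [[0.008, 0.236, 0.972], [-0.005, 0.972, -0.236], [-1.0, -0.003, 0.009]]
force: [1.9, 0.3, 0.1]
opening: 0.999
```

Run:
```python
from h import *
s=status.state(); print(s['tcp_pos'],s['qpos']); snap('wrist','c.png')
for n in ['pink_pot','yellow_pot','green_pot','source_rack']:
    for r in viewer.landmark_of(n,'wrist')[:2]: print(n,'L',np.round(r['location'],3),round(r['score'],2))
    for r in viewer.search_frame(n,'wrist')[:1]: print(n,'S',np.round(r['location'],3),round(r['score'],2))
```

```text
[ 0.45417114 -0.36192826  0.32553612] [-4.02672657e-01  3.07676536e-01  4.14955466e-01  1.66597646e-03
 -1.66836127e+00 -1.40646458e+00]
pink_pot L [ 0.494 -0.346  0.014] 0.66
pink_pot L [ 0.488 -0.092  0.101] 0.3
pink_pot S [ 0.489 -0.345  0.086] 0.83
yellow_pot L [ 0.587 -0.362  0.01 ] 0.92
yellow_pot S [ 0.572 -0.363  0.079] 0.75
green_pot L [ 0.399 -0.336  0.014] 0.9
green_pot S [ 0.397 -0.336  0.1  ] 0.67
source_rack L [ 0.495 -0.349 -0.003] 0.79
source_rack S [ 0.462 -0.341  0.013] 0.83
```

View pics/c.png

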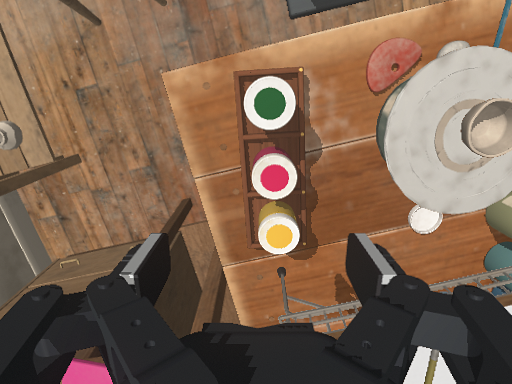

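The wrist picture shows three upright pots, with dabs at green (270,103), pink (274,177) and yellow (279,235). I'll triangulate the lids against the other views.

Run:
```python
from h import *
for n,w,t,s,z in [('green',(270,103),(368,221),(351,150),.101),('pink',(274,177),(372,186),(328,137),.085),('yellow',(279,235),(374,155),(311,121),.081)]:
    print(n,np.round(tri(ray('wrist',w),ray('scene',s),ray('top',t)),3),np.round(atz(*ray('wrist',w),z),3),np.round(atz(*ray('top',t),z),3),np.round(atz(*ray('scene',s),z),3))
```

```text
green [ 0.399 -0.334  0.098] [ 0.399 -0.333  0.101] [ 0.398 -0.335  0.101] [ 0.398 -0.329  0.101]
pink [ 0.495 -0.351  0.078] [ 0.493 -0.348  0.085] [ 0.494 -0.354  0.085] [ 0.491 -0.34   0.085]
yellow [ 0.579 -0.361  0.084] [ 0.58  -0.36   0.081] [ 0.581 -0.364  0.081] [ 0.582 -0.364  0.081]
```

Request:
servo_tool(targets=[{"tx": -0.018, "ty": 0.009, "tz": 0, "roll": 1.7, "hand": 1}, {"tx": -0.018, "ty": 0.009, "tz": -0.04, "roll": 1.6, "hand": 1}, {"tx": -0.018, "ty": 0.009, "tz": -0.05, "roll": 1.6, "hand": 1}, {"tx": 0, "ty": 0, "tz": -0.05, "roll": 0, "hand": 1}, {"tx": 0, "ty": 0, "tz": -0.03, "roll": 0, "hand": 1}, {"tx": 0, "ty": 0, "tz": 0, "roll": 0, "hand": 1}])

```text
t: 4.7
tcp_pos: [0.3984, -0.3274, 0.156]
orientation: [[0.019, 0.135, 0.991], [-0.008, 0.991, -0.134], [-1.0, -0.006, 0.019]]
force: [-0.4, -0.2, 0.3]
opening: 1.001
```

Request:
servo_tool(targets=[{"tx": 0, "ty": -0.0065, "tz": -0.02, "roll": -1, "hand": 1}, {"tx": 0, "ty": 0, "tz": -0.04, "roll": 0, "hand": 1}, {"tx": 0, "ty": 0, "tz": -0.03, "roll": 0, "hand": 1}, {"tx": 0, "ty": 0, "tz": -0.015, "roll": 0, "hand": 1}, {"tx": 0, "ty": 0, "tz": 0, "roll": 0, "hand": 1}])

```text
t: 5.32
tcp_pos: [0.4054, -0.3364, 0.0594]
orientation: [[0.034, 0.147, 0.989], [-0.019, 0.989, -0.146], [-0.999, -0.014, 0.036]]
force: [1.0, 0.8, 0.6]
opening: 1.0
```

Request:
servo_tool(targets=[{"tx": -0.006, "ty": 0.002, "tz": -0.004, "roll": 0, "hand": 1}, {"tx": 0, "ty": 0, "tz": -0.004, "roll": 0, "hand": 1}, {"tx": 0, "ty": 0, "tz": 0, "roll": 0, "hand": 1}])

```text
t: 5.7
tcp_pos: [0.4013, -0.3353, 0.0548]
orientation: [[0.039, 0.145, 0.989], [-0.022, 0.989, -0.145], [-0.999, -0.016, 0.042]]
force: [0.7, 0.7, 0.1]
opening: 1.0
```

Request:
servo_tool(targets=[{"tx": -0.002, "ty": 0.001, "tz": -0.003, "roll": 0, "hand": -1}, {"tx": 0, "ty": 0, "tz": 0, "roll": 0, "hand": -1}, {"tx": 0, "ty": 0, "tz": 0, "roll": 0, "hand": -1}, {"tx": 0, "ty": 0, "tz": 0, "roll": 0, "hand": -1}, {"tx": 0, "ty": 0, "tz": 0, "roll": 0, "hand": -1}], newtons=40)

```text
t: 6.32
tcp_pos: [0.3995, -0.3344, 0.0521]
orientation: [[0.04, 0.146, 0.989], [-0.023, 0.989, -0.145], [-0.999, -0.016, 0.043]]
force: [-0.3, 0.0, 0.3]
opening: 0.718
```

Run:
```python
from h import *
s=status.state(); print({k:np.round(v,3) for k,v in s.items() if k in('t','qpos','joint_velocities','tcp_pos','effort','opening','force')})
q=s['qpos'];print(q[2]-q[1]+q[4])
```

```text
{'t': np.float64(6.325), 'qpos': array([-0.392,  0.299, -0.32 ,  0.007, -0.905, -1.329]), 'joint_velocities': array([-0.   ,  0.   , -0.   , -0.001, -0.001,  0.001]), 'effort': array([ 5.7000e-02, -3.7044e+01,  1.9777e+01,  4.4550e+00,  1.9200e-01,
       -1.0000e-03]), 'tcp_pos': array([ 0.399, -0.334,  0.052]), 'force': array([-0.31 ,  0.04 ,  0.307]), 'opening': np.float64(0.718)}
-1.525161267825033
```

Request:
servo_tool(targets=[{"tx": 0, "ty": 0, "tz": 0.015, "roll": 0, "hand": -1}, {"tx": 0, "ty": 0, "tz": 0.03, "roll": 0, "hand": -1}, {"tx": 0, "ty": 0, "tz": 0.04, "roll": 0, "hand": -1}, {"tx": 0, "ty": 0, "tz": 0.04, "roll": 0, "hand": -1}, {"tx": 0, "ty": 0, "tz": 0.04, "roll": 0, "hand": -1}, {"tx": 0, "ty": 0, "tz": 0.04, "roll": 0, "hand": -1}, {"tx": 0, "ty": 0, "tz": 0.02, "roll": 0, "hand": -1}, {"tx": 0, "ty": 0, "tz": 0, "roll": 0, "hand": -1}])

```text
t: 7.32
tcp_pos: [0.3946, -0.3303, 0.2777]
orientation: [[0.029, 0.147, 0.989], [-0.013, 0.989, -0.147], [-1.0, -0.008, 0.03]]
force: [-0.2, 0.6, -2.7]
opening: 0.725
```

Request:
servo_tool(targets=[{"tx": 0, "ty": 0.015, "tz": 0, "roll": 3, "hand": -1}, {"tx": 0, "ty": 0.03, "tz": 0, "roll": 6, "hand": -1}, {"tx": 0, "ty": 0.03, "tz": 0, "roll": 6, "hand": -1}, {"tx": 0, "ty": 0.03, "tz": 0, "roll": 6, "hand": -1}, {"tx": 0, "ty": 0.03, "tz": 0, "roll": 6, "hand": -1}, {"tx": 0, "ty": 0.03, "tz": 0, "roll": 6, "hand": -1}, {"tx": 0, "ty": 0.03, "tz": 0, "roll": 6, "hand": -1}, {"tx": 0, "ty": 0.03, "tz": 0, "roll": 6, "hand": -1}, {"tx": 0, "ty": 0.03, "tz": 0, "roll": 6, "hand": -1}, {"tx": 0, "ty": 0.03, "tz": 0, "roll": 6, "hand": -1}, {"tx": 0.01, "ty": 0.03, "tz": 0, "roll": 6, "hand": -1}, {"tx": 0.02, "ty": 0.03, "tz": 0, "roll": 6, "hand": -1}, {"tx": 0.02, "ty": 0.03, "tz": 0, "roll": 6, "hand": -1}, {"tx": 0.02, "ty": 0.03, "tz": 0, "roll": 6, "hand": -1}, {"tx": 0.02, "ty": 0.02, "tz": 0, "roll": 4, "hand": -1}, {"tx": 0.01, "ty": 0, "tz": 0, "roll": 0, "hand": -1}, {"tx": 0, "ty": 0, "tz": 0, "roll": 0, "hand": -1}])

```text
t: 9.45
tcp_pos: [0.4778, 0.1182, 0.2502]
orientation: [[-0.026, -0.988, 0.153], [0.006, 0.153, 0.988], [-1.0, 0.027, 0.002]]
force: [-0.8, -0.0, -3.2]
opening: 0.722
```

Run:
```python
from h import *
s=status.state(); print(s['tcp_pos'],s['qpos']); snap('wrist','d.png')
for n in ['pink_tile','yellow_tile','green_tile','target_rack']:
    for r in viewer.landmark_of(n,'wrist')[:2]: print(n,'L',np.round(r['location'],3),round(r['score'],2))
viewer.camera('top')
for n in ['pinch_bowl','green_tile','yellow_tile','pink_tile']:
    for r in viewer.landmark_of(n,'top')[:2]: print(n,'Ltop',np.round(r['location'],3),round(r['score'],2))
```

```text
[0.47781676 0.11823736 0.25016896] [ 0.54723618  0.152116    0.0323518  -0.01865903 -1.47017845 -0.69884273]
green_tile L [0.462 0.105 0.013] 0.71
target_rack L [0.531 0.184 0.001] 0.93
pinch_bowl Ltop [ 0.487 -0.09   0.097] 0.95
pinch_bowl Ltop [ 0.577 -0.363  0.013] 0.43
green_tile Ltop [0.461 0.105 0.011] 0.58
```

View pics/d.png

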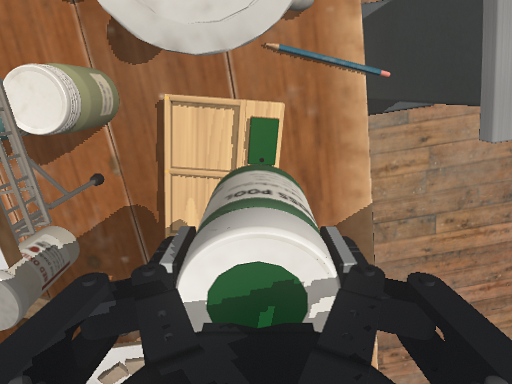

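Green is held upright. The green bay's inside spans about (172,104) to (238,172), with its tile at (263,140) and a jar at (45,98) behind it. I'll place the bay and the jar.

Run:
```python
from h import *
for p in [(172,104),(239,104),(171,169),(237,173),(205,138)]: print('bay',np.round(atz(*ray('wrist',p),.021),4))
print('tile',np.round(atz(*ray('wrist',(264,140)),.02),4))
print('jar',np.round(tri(ray('wrist',(40,100)),ray('top',(236,129)),ray('scene',(198,155))),3))
print('tilepos2', [np.round(atz(*ray('top',p),.02),4) for p in [(208,200),(179,195),(149,188)]])
```

```text
bay [0.5646 0.0431 0.021 ]
bay [0.4853 0.0558 0.021 ]
bay [0.5844 0.1213 0.021 ]
bay [0.5024 0.14   0.021 ]
bay [0.5337 0.0895 0.021 ]
tile [0.462  0.1037 0.02  ]
jar [0.653 0.021 0.12 ]
tilepos2 [array([0.4653, 0.1046, 0.02  ]), array([0.481 , 0.1891, 0.02  ]), array([0.5028, 0.2776, 0.02  ])]
```

Request:
servo_tool(targets=[{"tx": 0.018, "ty": -0.009, "tz": 0, "roll": -1.5, "hand": -1}, {"tx": 0.018, "ty": -0.009, "tz": 0, "roll": -1.5, "hand": -1}, {"tx": 0.018, "ty": -0.009, "tz": -0.02, "roll": -1.5, "hand": -1}, {"tx": 0, "ty": 0, "tz": -0.03, "roll": 0, "hand": -1}, {"tx": 0, "ty": 0, "tz": -0.03, "roll": 0, "hand": -1}, {"tx": 0, "ty": 0, "tz": -0.02, "roll": 0, "hand": -1}, {"tx": 0, "ty": 0, "tz": 0, "roll": 0, "hand": -1}])

```text
t: 10.82
tcp_pos: [0.5386, 0.087, 0.1485]
orientation: [[-0.02, -0.971, 0.239], [0.008, 0.239, 0.971], [-1.0, 0.022, 0.003]]
force: [-0.0, -1.2, -2.4]
opening: 0.722
```

Request:
servo_tool(targets=[{"tx": -0.004, "ty": 0.0025, "tz": -0.015, "roll": 0, "hand": -1}, {"tx": -0.001, "ty": 0, "tz": -0.02, "roll": 0, "hand": -1}, {"tx": -0.001, "ty": 0, "tz": -0.02, "roll": 0, "hand": -1}, {"tx": 0, "ty": 0, "tz": -0.015, "roll": 0, "hand": -1}, {"tx": 0, "ty": 0, "tz": 0, "roll": 0, "hand": -1}])

```text
t: 11.45
tcp_pos: [0.5382, 0.0891, 0.082]
orientation: [[-0.011, -0.971, 0.241], [0.009, 0.24, 0.971], [-1.0, 0.013, 0.007]]
force: [-0.3, -0.5, -3.2]
opening: 0.722
```

Request:
servo_tool(targets=[{"tx": -0.002, "ty": 0.001, "tz": -0.012, "roll": 0, "hand": -1}, {"tx": -0.001, "ty": 0, "tz": -0.01, "roll": 0, "hand": -1}, {"tx": 0, "ty": 0, "tz": -0.006, "roll": 0, "hand": -1}, {"tx": 0, "ty": 0, "tz": 0, "roll": 0, "hand": -1}])

```text
t: 11.95
tcp_pos: [0.5365, 0.0904, 0.054]
orientation: [[-0.008, -0.971, 0.24], [0.01, 0.24, 0.971], [-1.0, 0.01, 0.008]]
force: [0.4, -0.7, -2.1]
opening: 0.722
```

Request:
servo_tool(targets=[{"tx": 0, "ty": 0, "tz": 0, "roll": 0, "hand": 1}, {"tx": 0, "ty": 0, "tz": 0, "roll": 0, "hand": 1}, {"tx": 0, "ty": 0, "tz": 0, "roll": 0, "hand": 1}, {"tx": 0, "ty": 0, "tz": 0.02, "roll": 0, "hand": 1}, {"tx": 0, "ty": 0, "tz": 0.03, "roll": 0, "hand": 1}, {"tx": 0, "ty": 0, "tz": 0.04, "roll": 0, "hand": 1}, {"tx": 0, "ty": 0, "tz": 0.04, "roll": 0, "hand": 1}, {"tx": 0, "ty": 0, "tz": 0.04, "roll": 0, "hand": 1}, {"tx": 0, "ty": 0, "tz": 0.04, "roll": 0, "hand": 1}, {"tx": 0, "ty": 0, "tz": 0, "roll": 0, "hand": 1}])

```text
t: 13.2
tcp_pos: [0.5378, 0.0901, 0.2752]
orientation: [[0.001, -0.971, 0.24], [0.011, 0.24, 0.971], [-1.0, 0.002, 0.011]]
force: [0.3, -0.1, -0.5]
opening: 1.001
```

Run:
```python
from h import *
s=status.state(); print(s['tcp_pos']); snap('wrist','e.png')
for n in ['green_pot','green_tile','target_rack']:
    for r in viewer.landmark_of(n,'wrist')[:1]: print(n,'L',np.round(r['location'],3),round(r['score'],2))
```

```text
[0.53776782 0.09005239 0.27524619]
green_pot L [0.537 0.091 0.013] 0.63
green_tile L [0.464 0.106 0.01 ] 0.86
target_rack L [ 0.532  0.184 -0.002] 0.63
```

View pics/e.png

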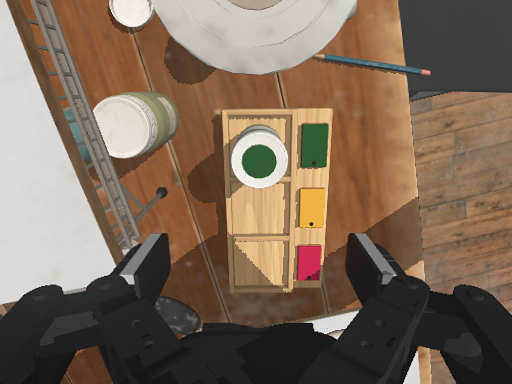

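Green stands upright in its bay with its dab at (259,161). The yellow bay centre is near (260,209) and the pink near (261,264).

Run:
```python
from h import *
for n,p,z in [('dab',(259,161),.101),('gtile',(314,146),.02),('ytile',(312,208),.02),('ptile',(309,263),.02),('ybay',(260,209),.02),('pbay',(261,264),.02)]: print(n,np.round(atz(*ray('wrist',p),z),4))
```

```text
dab [0.5313 0.0872 0.101 ]
gtile [0.4591 0.1031 0.02  ]
ytile [0.4783 0.1886 0.02  ]
ptile [0.4991 0.2741 0.02  ]
ybay [0.5494 0.1722 0.02  ]
pbay [0.5688 0.2579 0.02  ]
```

Request:
servo_tool(targets=[{"tx": -0.02, "ty": -0.02, "tz": 0, "roll": -5, "hand": 1}, {"tx": -0.02, "ty": -0.035, "tz": 0, "roll": -7, "hand": 1}, {"tx": -0.02, "ty": -0.035, "tz": 0, "roll": -7, "hand": 1}, {"tx": -0.02, "ty": -0.035, "tz": 0, "roll": -7, "hand": 1}, {"tx": 0, "ty": -0.035, "tz": 0, "roll": -7, "hand": 1}, {"tx": 0, "ty": -0.035, "tz": 0, "roll": -7, "hand": 1}, {"tx": 0, "ty": -0.035, "tz": 0, "roll": -7, "hand": 1}, {"tx": 0, "ty": -0.035, "tz": 0, "roll": -7, "hand": 1}, {"tx": 0, "ty": -0.035, "tz": 0, "roll": -7, "hand": 1}, {"tx": 0, "ty": -0.035, "tz": 0, "roll": -7, "hand": 1}, {"tx": 0, "ty": -0.035, "tz": 0, "roll": -7, "hand": 1}, {"tx": 0, "ty": -0.035, "tz": 0, "roll": -7, "hand": 1}, {"tx": 0, "ty": -0.02, "tz": 0, "roll": -3, "hand": 1}, {"tx": 0, "ty": 0, "tz": 0, "roll": 0, "hand": 1}])

```text
t: 15.15
tcp_pos: [0.4439, -0.3469, 0.2509]
orientation: [[-0.017, 0.201, 0.98], [0.033, 0.979, -0.2], [-0.999, 0.029, -0.023]]
force: [0.4, -0.0, 0.0]
opening: 0.999
```

Request:
servo_tool(targets=[{"tx": 0.024, "ty": 0, "tz": 0, "roll": 1.4, "hand": 1}, {"tx": 0.024, "ty": -0.001, "tz": -0.02, "roll": 1.4, "hand": 1}, {"tx": 0, "ty": 0, "tz": -0.03, "roll": 0, "hand": 1}, {"tx": 0, "ty": 0, "tz": -0.03, "roll": 0, "hand": 1}, {"tx": 0, "ty": 0, "tz": -0.02, "roll": 0, "hand": 1}, {"tx": 0, "ty": 0, "tz": 0, "roll": 0, "hand": 1}])

```text
t: 15.9
tcp_pos: [0.4936, -0.3417, 0.1471]
orientation: [[-0.02, 0.139, 0.99], [0.035, 0.99, -0.138], [-0.999, 0.031, -0.024]]
force: [0.1, 0.3, -0.3]
opening: 0.996
```

Request:
servo_tool(targets=[{"tx": 0, "ty": -0.006, "tz": -0.01, "roll": -0.8, "hand": 1}, {"tx": 0, "ty": 0, "tz": -0.02, "roll": 0, "hand": 1}, {"tx": 0, "ty": 0, "tz": -0.02, "roll": 0, "hand": 1}, {"tx": 0, "ty": 0, "tz": -0.02, "roll": 0, "hand": 1}, {"tx": 0, "ty": 0, "tz": -0.015, "roll": 0, "hand": 1}, {"tx": 0, "ty": 0, "tz": 0, "roll": 0, "hand": 1}])

```text
t: 16.65
tcp_pos: [0.4963, -0.3492, 0.0635]
orientation: [[-0.012, 0.152, 0.988], [0.031, 0.988, -0.152], [-0.999, 0.029, -0.016]]
force: [0.8, -0.6, 0.2]
opening: 1.003
```

Request:
servo_tool(targets=[{"tx": -0.003, "ty": 0.001, "tz": -0.01, "roll": 0, "hand": 1}, {"tx": 0, "ty": 0, "tz": -0.009, "roll": 0, "hand": 1}, {"tx": 0, "ty": 0, "tz": 0, "roll": 0, "hand": -1}, {"tx": 0, "ty": 0, "tz": 0, "roll": 0, "hand": -1}, {"tx": 0, "ty": 0, "tz": 0, "roll": 0, "hand": -1}, {"tx": 0, "ty": 0, "tz": 0, "roll": 0, "hand": -1}, {"tx": 0, "ty": 0, "tz": 0, "roll": 0, "hand": -1}])

```text
t: 17.52
tcp_pos: [0.4944, -0.3491, 0.0456]
orientation: [[-0.008, 0.152, 0.988], [0.028, 0.988, -0.152], [-1.0, 0.027, -0.012]]
force: [0.3, -0.7, -0.9]
opening: 0.707
```

Request:
servo_tool(targets=[{"tx": 0, "ty": 0, "tz": 0.015, "roll": 0, "hand": -1}, {"tx": 0, "ty": 0, "tz": 0.03, "roll": 0, "hand": -1}, {"tx": 0, "ty": 0, "tz": 0.04, "roll": 0, "hand": -1}, {"tx": 0, "ty": 0, "tz": 0.04, "roll": 0, "hand": -1}, {"tx": -0.01, "ty": 0, "tz": 0.04, "roll": 0, "hand": -1}, {"tx": -0.015, "ty": 0.01, "tz": 0.04, "roll": 0, "hand": -1}, {"tx": -0.02, "ty": 0.02, "tz": 0.02, "roll": 3, "hand": -1}, {"tx": -0.02, "ty": 0.03, "tz": 0, "roll": 6, "hand": -1}, {"tx": -0.02, "ty": 0.03, "tz": 0, "roll": 6, "hand": -1}, {"tx": 0, "ty": 0.03, "tz": 0, "roll": 6, "hand": -1}, {"tx": 0, "ty": 0, "tz": 0, "roll": 0, "hand": -1}])

```text
t: 18.9
tcp_pos: [0.4025, -0.2234, 0.285]
orientation: [[-0.015, -0.223, 0.975], [0.024, 0.975, 0.223], [-1.0, 0.027, -0.009]]
force: [-0.0, -0.6, -2.2]
opening: 0.71
```

Request:
servo_tool(targets=[{"tx": 0, "ty": 0.02, "tz": 0, "roll": 2.5, "hand": -1}, {"tx": 0, "ty": 0.035, "tz": 0, "roll": 4.5, "hand": -1}, {"tx": 0, "ty": 0.035, "tz": 0, "roll": 4.5, "hand": -1}, {"tx": 0, "ty": 0.035, "tz": 0, "roll": 4.5, "hand": -1}, {"tx": 0, "ty": 0.035, "tz": 0, "roll": 4.5, "hand": -1}, {"tx": 0, "ty": 0.035, "tz": 0, "roll": 4.5, "hand": -1}, {"tx": 0.01, "ty": 0.035, "tz": 0, "roll": 4.5, "hand": -1}, {"tx": 0.02, "ty": 0.035, "tz": 0, "roll": 4.5, "hand": -1}, {"tx": 0.02, "ty": 0.035, "tz": 0, "roll": 4.5, "hand": -1}, {"tx": 0.02, "ty": 0.035, "tz": 0, "roll": 4.5, "hand": -1}, {"tx": 0.02, "ty": 0.035, "tz": 0, "roll": 4.5, "hand": -1}, {"tx": 0.02, "ty": 0.035, "tz": 0, "roll": 4.5, "hand": -1}, {"tx": 0.02, "ty": 0.035, "tz": 0, "roll": 4.5, "hand": -1}, {"tx": 0.02, "ty": 0.035, "tz": 0, "roll": 4.5, "hand": -1}, {"tx": 0.015, "ty": 0.02, "tz": 0, "roll": 2, "hand": -1}, {"tx": 0, "ty": 0, "tz": 0, "roll": 0, "hand": -1}])

```text
t: 20.9
tcp_pos: [0.5715, 0.2822, 0.2914]
orientation: [[-0.026, -0.974, 0.226], [0.0, 0.226, 0.974], [-1.0, 0.025, -0.006]]
force: [0.4, 0.5, -3.8]
opening: 0.706
```

Request:
servo_tool(targets=[{"tx": 0, "ty": -0.01, "tz": -0.015, "roll": 0, "hand": -1}, {"tx": 0, "ty": -0.01, "tz": -0.03, "roll": 0, "hand": -1}, {"tx": 0, "ty": 0, "tz": -0.03, "roll": 0, "hand": -1}, {"tx": 0, "ty": 0, "tz": -0.03, "roll": 0, "hand": -1}, {"tx": 0, "ty": 0, "tz": -0.03, "roll": 0, "hand": -1}, {"tx": 0, "ty": 0, "tz": -0.03, "roll": 0, "hand": -1}, {"tx": 0, "ty": 0, "tz": -0.02, "roll": 0, "hand": -1}, {"tx": 0, "ty": 0, "tz": 0, "roll": 0, "hand": -1}])

```text
t: 21.9
tcp_pos: [0.5711, 0.254, 0.1058]
orientation: [[-0.023, -0.971, 0.238], [0.001, 0.238, 0.971], [-1.0, 0.022, -0.005]]
force: [-0.4, -0.1, -2.9]
opening: 0.707
```

Request:
servo_tool(targets=[{"tx": 0.001, "ty": 0.008, "tz": -0.01, "roll": 0, "hand": -1}, {"tx": 0, "ty": 0, "tz": -0.015, "roll": 0, "hand": -1}, {"tx": 0, "ty": 0, "tz": -0.015, "roll": 0, "hand": -1}, {"tx": 0, "ty": 0, "tz": -0.01, "roll": 0, "hand": -1}, {"tx": 0, "ty": 0, "tz": -0.003, "roll": 0, "hand": -1}, {"tx": 0, "ty": 0, "tz": 0, "roll": 0, "hand": -1}])

```text
t: 22.65
tcp_pos: [0.5735, 0.2625, 0.0521]
orientation: [[-0.019, -0.971, 0.239], [0.002, 0.239, 0.971], [-1.0, 0.019, -0.002]]
force: [-0.6, -0.3, -2.5]
opening: 0.708
```

Request:
servo_tool(targets=[{"tx": 0, "ty": 0, "tz": -0.005, "roll": 0, "hand": -1}, {"tx": 0, "ty": 0, "tz": 0, "roll": 0, "hand": 1}, {"tx": 0, "ty": 0, "tz": 0, "roll": 0, "hand": 1}, {"tx": 0, "ty": 0, "tz": 0, "roll": 0, "hand": 1}, {"tx": 0, "ty": 0, "tz": 0.02, "roll": 0, "hand": 1}, {"tx": 0, "ty": 0, "tz": 0.03, "roll": 0, "hand": 1}, {"tx": 0, "ty": 0, "tz": 0.04, "roll": 0, "hand": 1}, {"tx": 0, "ty": 0, "tz": 0.04, "roll": 0, "hand": 1}, {"tx": 0, "ty": 0, "tz": 0.04, "roll": 0, "hand": 1}, {"tx": 0, "ty": 0, "tz": 0.04, "roll": 0, "hand": 1}, {"tx": 0, "ty": 0, "tz": 0, "roll": 0, "hand": 1}])

```text
t: 24.02
tcp_pos: [0.575, 0.2624, 0.269]
orientation: [[-0.01, -0.971, 0.239], [0.006, 0.239, 0.971], [-1.0, 0.011, 0.003]]
force: [0.5, -1.3, -0.1]
opening: 1.003
```

Run:
```python
from h import *
s=status.state(); print(s['tcp_pos']); snap('wrist','f.png')
for n in ['green_pot','pink_pot','pink_tile','yellow_tile','target_rack']:
    for r in viewer.landmark_of(n,'wrist')[:1]: print(n,'L',np.round(r['location'],3),round(r['score'],2))
```

```text
[0.57495088 0.26239911 0.26898631]
green_pot L [0.536 0.09  0.012] 0.71
pink_pot L [0.574 0.268 0.014] 0.74
pink_tile L [0.505 0.284 0.009] 0.79
yellow_tile L [0.488 0.194 0.01 ] 0.91
target_rack L [ 0.529  0.18  -0.003] 0.9
```

View pics/f.png

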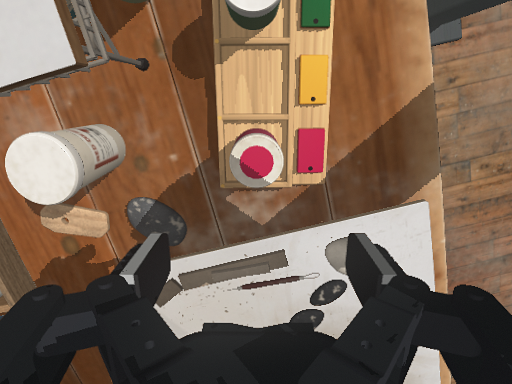

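Pink stands upright in its bay with its dab at (256,162). Now yellow.

Request:
servo_tool(targets=[{"tx": -0.01, "ty": -0.02, "tz": 0.01, "roll": -2.5, "hand": 1}, {"tx": -0.02, "ty": -0.04, "tz": 0.005, "roll": -5.3, "hand": 1}, {"tx": -0.02, "ty": -0.04, "tz": 0.005, "roll": -5.3, "hand": 1}, {"tx": -0.02, "ty": -0.04, "tz": 0.005, "roll": -5.3, "hand": 1}, {"tx": -0.02, "ty": -0.04, "tz": 0, "roll": -5.3, "hand": 1}, {"tx": -0.02, "ty": -0.04, "tz": 0, "roll": -5.3, "hand": 1}, {"tx": 0, "ty": -0.04, "tz": 0, "roll": -5.3, "hand": 1}, {"tx": 0, "ty": -0.04, "tz": 0, "roll": -5.3, "hand": 1}, {"tx": 0, "ty": -0.04, "tz": 0, "roll": -5.3, "hand": 1}, {"tx": 0, "ty": -0.04, "tz": 0, "roll": -5.3, "hand": 1}, {"tx": 0, "ty": -0.04, "tz": 0, "roll": -5.3, "hand": 1}, {"tx": 0, "ty": -0.04, "tz": 0, "roll": -5.3, "hand": 1}, {"tx": 0.02, "ty": -0.04, "tz": 0, "roll": -5.3, "hand": 1}, {"tx": 0.02, "ty": -0.04, "tz": 0, "roll": -5.3, "hand": 1}, {"tx": 0.02, "ty": -0.04, "tz": 0, "roll": -5.3, "hand": 1}, {"tx": 0.02, "ty": -0.03, "tz": 0, "roll": -5.3, "hand": 1}, {"tx": 0.02, "ty": -0.01, "tz": 0, "roll": -3, "hand": 1}, {"tx": 0, "ty": 0, "tz": 0, "roll": 0, "hand": 1}])

```text
t: 26.58
tcp_pos: [0.5446, -0.388, 0.291]
orientation: [[-0.002, 0.226, 0.974], [0.016, 0.974, -0.226], [-1.0, 0.015, -0.005]]
force: [0.2, 1.5, -1.4]
opening: 1.001
```

Request:
servo_tool(targets=[{"tx": 0.017, "ty": 0.013, "tz": 0, "roll": 2.2, "hand": 1}, {"tx": 0.017, "ty": 0.013, "tz": -0.02, "roll": 2.2, "hand": 1}, {"tx": 0, "ty": 0, "tz": -0.03, "roll": 0, "hand": 1}, {"tx": 0, "ty": 0, "tz": -0.03, "roll": 0, "hand": 1}, {"tx": 0, "ty": 0, "tz": -0.03, "roll": 0, "hand": 1}, {"tx": 0, "ty": 0, "tz": -0.02, "roll": 0, "hand": 1}, {"tx": 0, "ty": 0, "tz": 0, "roll": 0, "hand": 1}])

```text
t: 27.45
tcp_pos: [0.5783, -0.3547, 0.1625]
orientation: [[0.002, 0.137, 0.991], [0.014, 0.99, -0.137], [-1.0, 0.014, -0.0]]
force: [-0.6, -0.9, -0.0]
opening: 0.998
```

Request:
servo_tool(targets=[{"tx": 0, "ty": -0.006, "tz": -0.01, "roll": -0.8, "hand": 1}, {"tx": 0, "ty": 0, "tz": -0.02, "roll": 0, "hand": 1}, {"tx": 0, "ty": 0, "tz": -0.025, "roll": 0, "hand": 1}, {"tx": 0, "ty": 0, "tz": -0.025, "roll": 0, "hand": 1}, {"tx": 0, "ty": 0, "tz": -0.015, "roll": 0, "hand": 1}, {"tx": 0, "ty": 0, "tz": 0, "roll": 0, "hand": 1}])

```text
t: 28.2
tcp_pos: [0.581, -0.3625, 0.0709]
orientation: [[0.012, 0.151, 0.988], [0.008, 0.988, -0.151], [-1.0, 0.01, 0.011]]
force: [-0.2, -1.1, 0.6]
opening: 1.002
```

Request:
servo_tool(targets=[{"tx": 0, "ty": 0, "tz": -0.014, "roll": 0, "hand": 1}, {"tx": -0.001, "ty": 0.001, "tz": -0.01, "roll": 0, "hand": 1}, {"tx": 0, "ty": 0, "tz": -0.005, "roll": 0, "hand": 1}, {"tx": 0, "ty": 0, "tz": 0, "roll": 0, "hand": -1}, {"tx": 0, "ty": 0, "tz": 0, "roll": 0, "hand": -1}, {"tx": 0, "ty": 0, "tz": 0, "roll": 0, "hand": -1}, {"tx": 0, "ty": 0, "tz": 0, "roll": 0, "hand": -1}, {"tx": 0, "ty": 0, "tz": 0, "roll": 0, "hand": -1}])

```text
t: 29.2
tcp_pos: [0.5815, -0.3622, 0.043]
orientation: [[0.016, 0.151, 0.988], [0.006, 0.988, -0.151], [-1.0, 0.009, 0.015]]
force: [-0.2, -0.9, -1.4]
opening: 0.69
```

Request:
servo_tool(targets=[{"tx": 0, "ty": 0, "tz": 0.015, "roll": 0, "hand": -1}, {"tx": 0, "ty": 0, "tz": 0.03, "roll": 0, "hand": -1}, {"tx": 0, "ty": 0, "tz": 0.04, "roll": 0, "hand": -1}, {"tx": 0, "ty": 0, "tz": 0.04, "roll": 0, "hand": -1}, {"tx": -0.01, "ty": 0, "tz": 0.04, "roll": 0, "hand": -1}, {"tx": -0.025, "ty": 0, "tz": 0.04, "roll": 0, "hand": -1}, {"tx": -0.03, "ty": 0.01, "tz": 0.02, "roll": 2, "hand": -1}, {"tx": -0.03, "ty": 0.02, "tz": 0, "roll": 4.5, "hand": -1}, {"tx": -0.03, "ty": 0.02, "tz": 0, "roll": 4.5, "hand": -1}, {"tx": -0.03, "ty": 0.02, "tz": 0, "roll": 4.5, "hand": -1}, {"tx": -0.01, "ty": 0.02, "tz": 0, "roll": 4.5, "hand": -1}, {"tx": 0, "ty": 0, "tz": 0, "roll": 0, "hand": -1}])

```text
t: 30.7
tcp_pos: [0.4084, -0.2695, 0.2873]
orientation: [[0.025, -0.207, 0.978], [0.006, 0.978, 0.207], [-1.0, 0.001, 0.025]]
force: [-0.4, -0.2, -1.4]
opening: 0.694
```

Request:
servo_tool(targets=[{"tx": 0, "ty": 0.02, "tz": 0, "roll": 2.5, "hand": -1}, {"tx": 0, "ty": 0.03, "tz": 0, "roll": 4.5, "hand": -1}, {"tx": 0, "ty": 0.032, "tz": 0, "roll": 4.5, "hand": -1}, {"tx": 0, "ty": 0.032, "tz": 0, "roll": 4.5, "hand": -1}, {"tx": 0, "ty": 0.032, "tz": 0, "roll": 4.5, "hand": -1}, {"tx": 0, "ty": 0.032, "tz": 0, "roll": 4.5, "hand": -1}, {"tx": 0, "ty": 0.032, "tz": 0, "roll": 4.5, "hand": -1}, {"tx": 0.01, "ty": 0.032, "tz": 0, "roll": 4.5, "hand": -1}, {"tx": 0.02, "ty": 0.032, "tz": 0, "roll": 4.5, "hand": -1}, {"tx": 0.02, "ty": 0.032, "tz": 0, "roll": 4.5, "hand": -1}, {"tx": 0.02, "ty": 0.032, "tz": 0, "roll": 4.5, "hand": -1}, {"tx": 0.02, "ty": 0.032, "tz": 0, "roll": 4.5, "hand": -1}, {"tx": 0.02, "ty": 0.032, "tz": 0, "roll": 4.5, "hand": -1}, {"tx": 0.02, "ty": 0.025, "tz": 0, "roll": 4.5, "hand": -1}, {"tx": 0.01, "ty": 0.01, "tz": 0, "roll": 2.5, "hand": -1}, {"tx": 0, "ty": 0, "tz": 0, "roll": 0, "hand": -1}])

```text
t: 32.7
tcp_pos: [0.5582, 0.1785, 0.2961]
orientation: [[0.015, -0.972, 0.235], [0.03, 0.235, 0.971], [-0.999, -0.008, 0.032]]
force: [-0.4, -0.6, -1.4]
opening: 0.693
```

Request:
servo_tool(targets=[{"tx": -0.003, "ty": -0.002, "tz": -0.015, "roll": 0, "hand": -1}, {"tx": 0, "ty": 0, "tz": -0.03, "roll": 0, "hand": -1}, {"tx": 0, "ty": 0, "tz": -0.03, "roll": 0, "hand": -1}, {"tx": 0, "ty": 0, "tz": -0.03, "roll": 0, "hand": -1}, {"tx": 0, "ty": 0, "tz": -0.03, "roll": 0, "hand": -1}, {"tx": 0, "ty": 0, "tz": -0.015, "roll": 0, "hand": -1}, {"tx": 0, "ty": 0, "tz": 0, "roll": 0, "hand": -1}])

```text
t: 33.58
tcp_pos: [0.5557, 0.1722, 0.1465]
orientation: [[0.022, -0.969, 0.247], [0.03, 0.248, 0.968], [-0.999, -0.014, 0.035]]
force: [-1.2, 0.5, -1.2]
opening: 0.694
```

Request:
servo_tool(targets=[{"tx": -0.002, "ty": 0.004, "tz": -0.015, "roll": 0.5, "hand": -1}, {"tx": 0, "ty": 0, "tz": -0.02, "roll": 0, "hand": -1}, {"tx": 0, "ty": 0, "tz": -0.02, "roll": 0, "hand": -1}, {"tx": 0, "ty": 0, "tz": -0.015, "roll": 0, "hand": -1}, {"tx": 0, "ty": 0, "tz": -0.01, "roll": 0, "hand": -1}, {"tx": 0, "ty": 0, "tz": 0, "roll": 0, "hand": -1}])

```text
t: 34.33
tcp_pos: [0.5561, 0.1783, 0.0671]
orientation: [[0.03, -0.971, 0.237], [0.035, 0.238, 0.971], [-0.999, -0.021, 0.041]]
force: [-0.3, 0.9, -1.4]
opening: 0.693
```

Request:
servo_tool(targets=[{"tx": -0.003, "ty": -0.002, "tz": -0.01, "roll": 0, "hand": -1}, {"tx": 0, "ty": 0, "tz": -0.008, "roll": 0, "hand": -1}, {"tx": 0, "ty": 0, "tz": -0.003, "roll": 0, "hand": -1}, {"tx": 0, "ty": 0, "tz": 0, "roll": 0, "hand": -1}])

```text
t: 34.83
tcp_pos: [0.5538, 0.1766, 0.0461]
orientation: [[0.032, -0.971, 0.237], [0.036, 0.238, 0.971], [-0.999, -0.023, 0.042]]
force: [0.3, -1.1, -0.6]
opening: 0.689
```

Request:
servo_tool(targets=[{"tx": 0, "ty": 0, "tz": 0, "roll": 0, "hand": 1}, {"tx": 0, "ty": 0, "tz": 0, "roll": 0, "hand": 1}, {"tx": 0, "ty": 0, "tz": 0, "roll": 0, "hand": 1}, {"tx": 0, "ty": 0, "tz": 0.02, "roll": 0, "hand": 1}, {"tx": 0, "ty": 0, "tz": 0.03, "roll": 0, "hand": 1}, {"tx": 0, "ty": 0, "tz": 0.04, "roll": 0, "hand": 1}, {"tx": 0, "ty": 0, "tz": 0.04, "roll": 0, "hand": 1}, {"tx": 0, "ty": 0, "tz": 0.04, "roll": 0, "hand": 1}, {"tx": -0.01, "ty": 0, "tz": 0.04, "roll": 0, "hand": 1}, {"tx": -0.03, "ty": 0.02, "tz": 0, "roll": 0, "hand": 1}, {"tx": -0.03, "ty": 0.03, "tz": 0, "roll": 0, "hand": 1}, {"tx": -0.03, "ty": 0.03, "tz": 0, "roll": 0, "hand": 1}, {"tx": 0, "ty": 0.02, "tz": 0, "roll": 0, "hand": 1}, {"tx": 0, "ty": 0, "tz": 0, "roll": 0, "hand": 1}])

```text
t: 36.58
tcp_pos: [0.4521, 0.2788, 0.2675]
orientation: [[0.04, -0.971, 0.238], [0.04, 0.239, 0.97], [-0.998, -0.029, 0.049]]
force: [-0.5, -0.4, -0.1]
opening: 0.998
```

Run:
```python
from h import *
s=status.state(); print(s['tcp_pos']); w=snap('wrist','g.png'); 
N=['green_pot','pink_pot','yellow_pot','green_tile','yellow_tile','pink_tile','pinch_bowl']
P={}
t=viewer.camera('top'); sc=viewer.camera('scene')
cv2.imwrite('pics/h.png',np.hstack([cv2.resize(t[110:250,100:330],None,fx=1.7,fy=1.7),cv2.resize(sc[110:290,100:320],(390,238))])[:,:,::-1])
for n in N:
  for c in('wrist','top','scene'):
    r=viewer.landmark_of(n,c)[:1]
    if r: print(n,c,np.round(r[0]['location'],3),round(r[0]['score'],2)); P.setdefault(n,[]).append(r[0]['location'])
P={n:np.mean(v,0) for n,v in P.items()}
a=np.radians(76.5-90);R=np.array([[np.cos(a),np.sin(a)],[-np.sin(a),np.cos(a)]])
for c in('green','yellow','pink'):
  try: print(c,np.round(R@(P[c+'_pot']-P[c+'_tile'])[:2],4))
  except KeyError as e: print(e)
```

```text
[0.45205252 0.27882502 0.26747432]
green_pot wrist [0.539 0.09  0.014] 0.79
green_pot top [0.535 0.088 0.011] 0.58
green_pot scene [0.537 0.089 0.01 ] 0.92
pink_pot wrist [0.577 0.267 0.014] 0.93
pink_pot top [0.575 0.263 0.014] 0.7
yellow_pot wrist [0.556 0.175 0.011] 0.98
yellow_pot top [0.551 0.177 0.015] 0.66
yellow_pot scene [0.556 0.177 0.01 ] 0.66
green_tile wrist [0.462 0.105 0.012] 0.96
green_tile top [0.462 0.106 0.012] 0.58
green_tile scene [0.462 0.109 0.01 ] 0.5
yellow_tile wrist [0.484 0.193 0.011] 0.66
yellow_tile top [0.484 0.194 0.013] 0.57
yellow_tile scene [0.481 0.194 0.012] 0.61
pink_tile wrist [0.51  0.284 0.007] 0.62
pink_tile top [0.507 0.282 0.012] 0.78
pink_tile scene [0.504 0.282 0.012] 0.74
pinch_bowl top [ 0.482 -0.091  0.096] 0.63
pinch_bowl scene [ 0.48  -0.088  0.097] 0.68
green [ 0.0768 -0.    ]
yellow [ 0.0734 -0.0003]
pink [ 0.0713 -0.0009]
```

View pics/g.png

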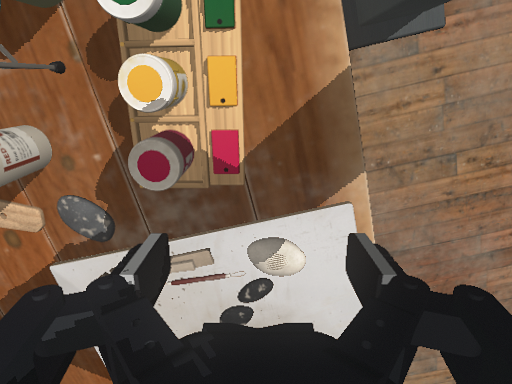

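View pics/h.png

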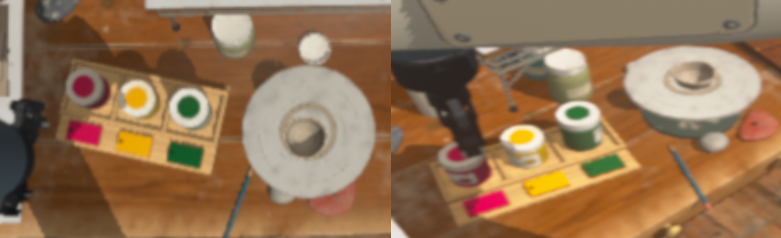

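All three pots stand upright in their bays behind the tiles of their own colour: green at (150,5), yellow at (148,84) and pink at (155,166) in the wrist view. The top and scene views agree, the bowl is in place, and the gripper is clear. I'm handing the job in.

```bash
python3 -c "
from rig import ticket; print(ticket.close_job())"
```

```text
the job is handed in; nothing more can be done
None
```

I moved the three glaze pots one at a time from the dark rack to the pale rack, and handed the job in at about 38 s of the 102 s allowed. Each stands in the bay behind the tile of its own colour.

| Pot | Along tile x (target 73 ± 15 mm) | Along tile y (target 0 ± 15 mm) |
|---|---|---|
| green | 76.8 mm | 0.0 mm |
| yellow | 73.4 mm | -0.3 mm |
| pink | 71.3 mm | -0.9 mm |

- **Basis:** these are averages of the last network readings, each good to about 4 mm. The pink pot was reported only in the wrist and top views; the scene camera missed it behind the gripper.
- **Height and tilt:** the networks put the pot bases at 10–15 mm, against a bay floor at 12 mm. All three looked upright in the last pictures.
- **Bowl:** it read (0.481, -0.090) at the end and (0.485, -0.093) at the start. That is within the measuring error, so I take it as undisturbed.
- **Gripper:** it was open and clear of everything at hand-in.
- **Disagreements:** my own wrist-camera sightings of the tiles and bays sat 3–5 mm short of the other views, so I aimed between them. The tool also leaned by up to about 0.06 rad from motion lag, and I corrected its position before each grasp and placement.

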